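# Sort biscuit ware into its trays

## Task

Clear the loose biscuit ware off the painting bench into the three ware trays, each piece into the tray that already holds its own kind: both shakers with the shaker, the egg cup with the egg cup, the lid with the lid. Stand every piece upright on its foot on the tray floor, not touching any other piece. The ware is fragile: set it down rather than dropping it, let nothing topple, and leave the pieces already in the trays where they stand.

Things in the scene. Friction and masses are not known exactly. Their poses are not given: they have to be found in the camera images.
- tall_shaker: loose tall salt shaker standing on the bench, 80 mm tall: straight cylinder 44 mm in diameter up to 52 mm, then a shoulder drawing in to a 32-36 mm wide domed head with five tiny dark holes in the top; about 110 g; round cream biscuit, origin at the centre of its underside, z up, yaw means nothing
- short_shaker: loose short pepper shaker standing on the bench, 58 mm tall: straight cylinder 44 mm in diameter up to 38 mm, then a shoulder and a 32-36 mm wide domed head with five tiny dark holes; about 85 g; round cream biscuit, origin at the centre of its underside, z up, yaw means nothing
- egg_cup: loose egg cup standing on the bench, 64 mm tall, open at the top: 42 mm round foot, narrow 18 mm stem, bowl whose outside is 45 mm wide at 34 mm height and nearly straight from 48 mm wide at 46 mm to 49 mm at the rim; wall 3.5 mm; about 70 g; round cream biscuit, origin at the centre of its underside, z up, yaw means nothing
- pot_lid: loose teapot lid lying on the bench, 47 mm tall, knob up: stands on a 54 mm rim 8 mm high, over it a low dome 70 mm wide rising to 23 mm height, in the middle the knob it is lifted by, 23 mm wide from 31 to 42 mm height, on a 16 mm neck; about 110 g; round cream biscuit, origin at the centre of its underside, z up, yaw means nothing
- shaker_tray: fixed plywood ware tray (the three are alike): outside 144 mm (its x) by 224 mm (its y), inside 120 by 200 mm; floor top 8 mm and wall top 26 mm above the bench, walls 12 mm thick; origin at the centre of its underside. Already holds one shaker, standing near one end of its y; the rest is free
- egg_cup_tray: fixed plywood ware tray (the three are alike): outside 144 mm (its x) by 224 mm (its y), inside 120 by 200 mm; floor top 8 mm and wall top 26 mm above the bench, walls 12 mm thick; origin at the centre of its underside. Already holds one egg cup, standing near one end of its y; the rest is free
- lid_tray: fixed plywood ware tray (the three are alike): outside 144 mm (its x) by 224 mm (its y), inside 120 by 200 mm; floor top 8 mm and wall top 26 mm above the bench, walls 12 mm thick; origin at the centre of its underside. Already holds one teapot lid, standing near one end of its y; the rest is free
- shaker_in_tray: the shaker already standing loose in the shaker tray, same as the tall shaker (80 mm tall: straight cylinder 44 mm in diameter up to 52 mm, then a shoulder drawing in to a 32-36 mm wide domed head with five tiny dark holes in the top); leave it; origin at the centre of its underside, z up
- egg_cup_in_tray: the egg cup already standing loose in the egg cup tray, same as the loose one (64 mm tall, 49 mm wide at the rim); leave it; origin at the centre of its underside, z up
- lid_in_tray: the teapot lid already lying loose in the lid tray, knob up, same as the loose one (47 mm tall, 70 mm wide); leave it; origin at the centre of its underside, z up

How it is judged:
At the end, for the whole second after the job is handed in: Both shakers are in the shaker tray, the egg cup in the egg cup tray, the lid in the lid tray; each stands on the tray floor (within 5 mm), upright within 0.1 rad, at rest, 2 mm or more clear of any other piece; the pieces that were in the trays still stand upright (x of tall_shaker in the frame of shaker_tray between -0.06 and 0.06 m and y of tall_shaker in the frame of shaker_tray between -0.1 and 0.1 m and z of tall_shaker in the frame of shaker_tray between 0.004 and 0.013 m and x of short_shaker in the frame of shaker_tray between -0.06 and 0.06 m and y of short_shaker in the frame of shaker_tray between -0.1 and 0.1 m and z of short_shaker in the frame of shaker_tray between 0.004 and 0.013 m and x of egg_cup in the frame of egg_cup_tray between -0.06 and 0.06 m and y of egg_cup in the frame of egg_cup_tray between -0.1 and 0.1 m and z of egg_cup in the frame of egg_cup_tray between 0.004 and 0.013 m and x of pot_lid in the frame of lid_tray between -0.06 and 0.06 m and y of pot_lid in the frame of lid_tray between -0.1 and 0.1 m and z of pot_lid in the frame of lid_tray between 0.004 and 0.013 m and angle between each of tall_shaker, short_shaker, egg_cup, pot_lid, shaker_in_tray, egg_cup_in_tray, lid_in_tray's own z axis and vertical below 0.1 rad and linear speed of each of tall_shaker, short_shaker, egg_cup, pot_lid, shaker_in_tray, egg_cup_in_tray, lid_in_tray below 0.02 m/s and horizontal distance between tall_shaker and short_shaker above 0.046 m and horizontal distance between each of tall_shaker, short_shaker and shaker_in_tray above 0.046 m and horizontal distance between egg_cup and egg_cup_in_tray above 0.051 m and horizontal distance between pot_lid and lid_in_tray above 0.072 m); the robot touches nothing.
It fails at once if a loose piece falls: it moves faster than 0.6 m/s with no finger on it (a drop of about 18 mm) ((linear speed of tall_shaker above 0.6 m/s and contact force between the fingers and tall_shaker below 0.05 N) or (linear speed of short_shaker above 0.6 m/s and contact force between the fingers and short_shaker below 0.05 N) or (linear speed of egg_cup above 0.6 m/s and contact force between the fingers and egg_cup below 0.05 N) or (linear speed of pot_lid above 0.6 m/s and contact force between the fingers and pot_lid below 0.05 N)).
It fails at once if a piece is toppled (tilted more than 1 rad) (angle between any of tall_shaker, short_shaker, egg_cup, pot_lid, shaker_in_tray, egg_cup_in_tray, lid_in_tray's own z axis and vertical above 1 rad).
It fails at once if a piece already in a tray is moved more than 12 mm (distance of any of shaker_in_tray, egg_cup_in_tray, lid_in_tray from where it was at the start of the episode above 0.012 m).
It also fails if it takes over 106 s, if anything falls off the work surface, if the arm or the gripper's body presses on something with over 40 N, if the wrist force passes 120 N, or if a joint passes its speed limit or range.

## Robot

A 6-joint arm with a two-finger parallel gripper is mounted at the origin on the work surface. World frame = base frame: x ahead of the robot, y to its left, z up, the work surface at z = 0. Lengths are in m, angles in rad, forces in N, time in s.
With the tool pointing down it reaches from about 0.3 to 0.775 m from the base axis. Payload 14.6 kg.
Tool frame: the origin (TCP) lies on the front face of the gripper's body, between the roots of the fingers; the fingertips stand 97 mm ahead of it and the grasp point (between the pads) lies 78 mm ahead of it; y points along the fingers, z is the direction in which the jaws open and shut, and the axes are right-handed (so a half turn about y gives the same grasp; the last joint's range is limited). The gripper opens to 94 mm and grips with 3 to 60 N. Pads are 16 mm wide; open, the fingers measure 119 mm over their backs; the gripper's body (75 mm by 177 mm) begins 78 mm behind the grasp point.
Start: joints at [1.036, 0.3, 1.521, -0, 1.321, -0.067], TCP at [0.248, 0.491, 0.303] pointing down, gripper open.
Joint ranges: [-3.03, 3.03], [-0.79, 2.21], [0.23, 2.52], [-1.04, 4.18], [0, 3.07], [-2.55, 2.55]. Speed limits (rad/s): [2.22, 2.22, 2.57, 3.14, 3.14, 3.14].

## Interface

Orientations are given as a 3x3 rotation matrix whose columns are the frame's x, y, z axes.
In Python, from rig import bot gives the robot as it stands.
- The arm moves only by the tool step_arm, never from a script. Its argument "rows" is text: rows parted by semicolons, each of 6 numbers parted by spaces: the shift along the tool's x, y, z in m, then the turn, a rotation vector about the tool's x, y, z in degrees. A call has 1 to 8 rows; each row shifts and turns the commanded pose from where the row before left it, along the tool's axes as they then stand; what a row does not reach is not made up. A row lasts 1/10 s, in which the tool goes at most 50 mm and 8.59 degrees, less where a joint would pass 70% of its speed; a pose out of reach is approached as far as the arm can. A call is refused whole if a number of a shift passes 0.05 or a number of a turn 8.59, either way. A call with a gripper value outside its range is refused whole. "claw" is the opening, from 0 (shut) to 1 (fully open), set as the call begins (left out, the last holds). The fingers move at their own pace and stop on an object; "force" is the grip in N (left out, the last holds). Time passes only in rows, so rows that do not move let the fingers close. It gives the time, the measured TCP pose, the force and the opening at its end, in the units of the state.
- bot.observe(): the state, without advancing time (a new reading comes with each control period).
- bot.camera(name): name is "side" or "top"; returns a dict with "img" (480x640x3 uint8, blue, green, red), "fx", "fy", "cx", "cy" (pixels), "rvec" (rotation vector, rad) and "tvec" (3), from world to camera coordinates, as OpenCV has them. Camera axes: x right, y down, z forward; pixel columns grow to the right and rows downward; lengths in m; the calibration is good to about 2 mm. A picture is of the moment at which its call begins. There is no depth.
- bot.job_done(): hands the job in, once; it reports no verdict.
The state is a dict: "clock": time; "joints": joint angles; "qd": joint speeds; "tau": joint torques, N m; "tool_pos": TCP position; "tool_rot": TCP orientation; "ft_force": force on the tool from outside, world axes, zero at the start; "torque": the same for the moment, N m; "gripper_width": opening from 0.0 (shut) to 1.0 (fully open).
Only numpy, scipy, OpenCV 4.12 (cv2) and the standard library are available. Lean on these libraries where they do the work, as an engineer would, in place of code of your own. Each camera call takes 0.05 s, during which the arm holds its last target.

## Working session

There is one attempt and no reset: what is moved stays moved. The work goes in short steps, Python scripts to look and compute and a tool call to move; the robot and the scene stay as the last step left them, time stands still between calls to the robot, and variables do not carry over. Pictures are saved under pics/ and viewed, and the job is handed in when it is done.

Besides the shell and the picture viewer there is one more tool, called after "Emit:" as a command line: name --argument value ..., lists and objects as JSON in quotes. step_arm: Moves the arm, as the interface text tells. Its arguments: {"type":"object","properties":{"rows":{"type":"string"},"claw":{"type":"number"},"force":{"type":"number"}},"required":["rows"]}

```bash
ls; mkdir -p pics; python3 - <<'E'
from rig import bot
import cv2
s=bot.observe()
for k in s: print(k,s[k])
for n in("top","side"):
    c=bot.camera(n); cv2.imwrite(f"pics/{n}0.png",c["img"]); print(n,{k:c[k] for k in c if k!="img"})
E
```

```text
pics
clock 0.0
joints [ 1.03637177e+00  3.00469108e-01  1.52159707e+00  6.34813967e-06
  1.32068454e+00 -6.65744199e-02]
qd [-0.00033874 -0.00172438 -0.00040244  0.0001253  -0.00068464 -0.00026002]
tau [-5.38113436e-04 -5.31809449e+01 -3.52719498e+01  7.06688385e-02
  2.44615262e-02 -1.13250030e-04]
tool_pos [0.24794352 0.49077021 0.30208059]
tool_rot [[ 8.92539134e-01 -5.95146422e-04  4.50969555e-01]
 [-4.50969940e-01 -9.93449992e-04  8.92538585e-01]
 [-8.31754447e-05 -9.99999329e-01 -1.15508614e-03]]
ft_force [ 0.83338132 -0.76955855 -0.37357468]
torque [0.05529124 0.04524931 0.01667357]
gripper_width 1.0011249440773586
top {'fx': 499.2070110954644, 'fy': 499.2070110954644, 'cx': 324.16403961601935, 'cy': 236.9134749445854, 'rvec': array([ 2.14248119, -2.1624277 ,  0.13301234]), 'tvec': array([0.00649658, 0.49680568, 0.90340002])}
side {'fx': 456.92196967272395, 'fy': 456.92196967272395, 'cx': 317.4785452379528, 'cy': 244.5814276963564, 'rvec': array([ 2.23033937, -0.66819107,  0.30623603]), 'tvec': array([-0.41640605,  0.21545117,  0.62999939])}
```

View pics/top0.png

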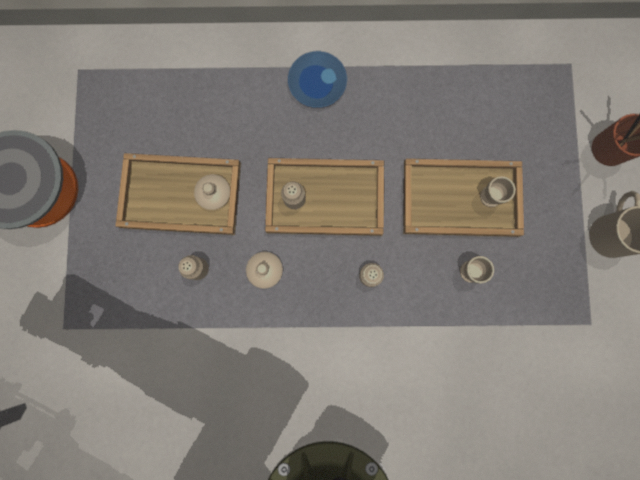

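View pics/side0.png

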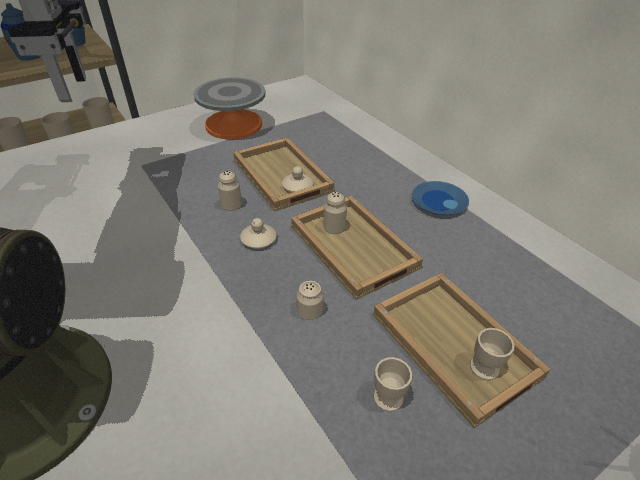

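The top view shows the tall shaker at (190,267), the lid at (264,269), the short shaker at (371,273) and the egg cup at (478,269). The trays, left to right, are lid, shaker and egg cup. Next I enlarge both views to measure.

```bash
cat > h.py <<'E'
import numpy as np, cv2
def cam(c):
    R=cv2.Rodrigues(np.array(c["rvec"]))[0]; t=np.array(c["tvec"]).reshape(3)
    K=np.array([[c["fx"],0,c["cx"]],[0,c["fy"],c["cy"]],[0,0,1]]); return K,R,t
def atz(c,u,v,z):
    K,R,t=cam(c); o=-R.T@t; d=R.T@np.linalg.solve(K,[u,v,1]); return o+d*(z-o[2])/d[2]
def proj(c,p):
    K,R,t=cam(c); q=K@(R@np.array(p)+t); return q[:2]/q[2]
E
python3 - <<'E'
import cv2
t=cv2.imread("pics/top0.png"); s=cv2.imread("pics/side0.png")
cv2.imwrite("pics/ta.png",cv2.resize(t[145:300,110:310],(800,620)[:2],interpolation=cv2.INTER_CUBIC)[:600])
cv2.imwrite("pics/tb.png",cv2.resize(t[145:295,340:540],(800,600),interpolation=cv2.INTER_CUBIC))
E
```

```text
(no output)
```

View pics/ta.png

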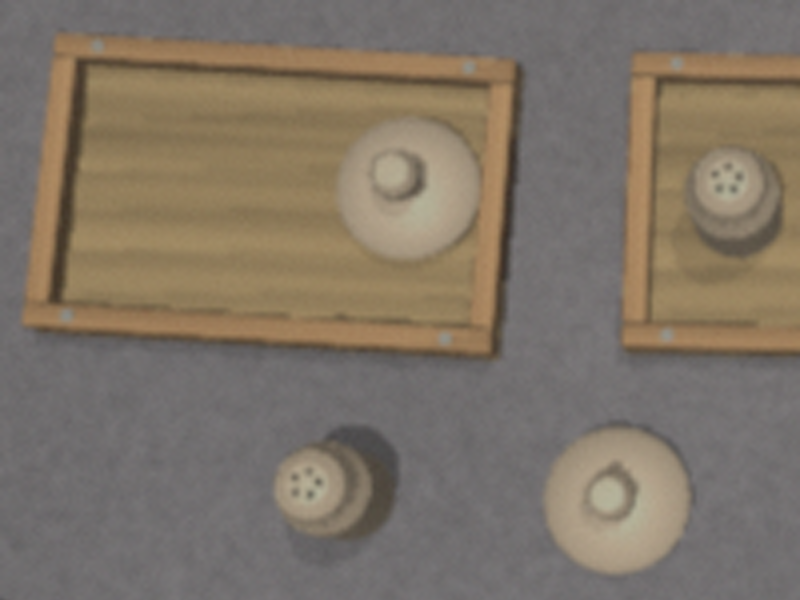

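View pics/tb.png

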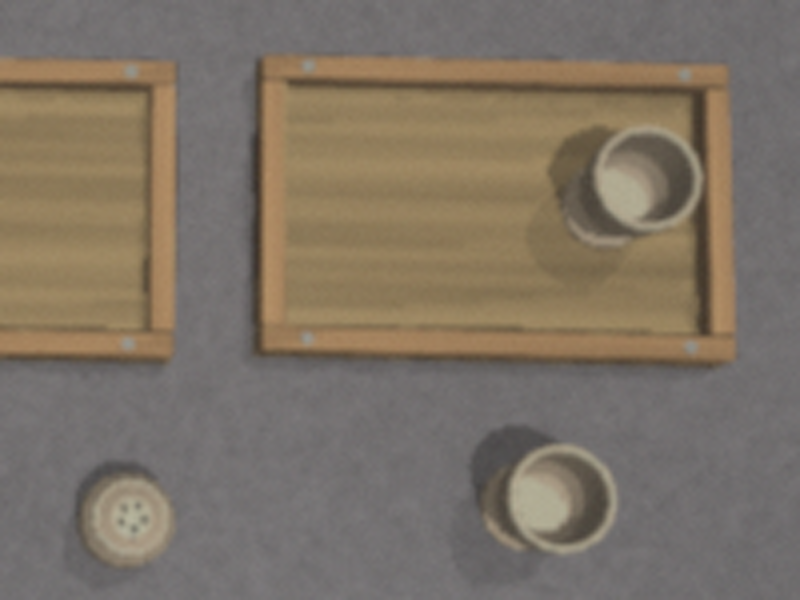

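```bash
python3 - <<'E'
from rig import bot
from h import *
c=bot.camera("top"); s=bot.camera("side")
K,R,t=cam(c); print("C",-R.T@t, "nadir",proj(c,[*(-R.T@t)[:2],0]))
A=lambda x,y:(110+x/4,145+y/4); B=lambda x,y:(340+x/4,145+y/4)
P={"tall":(A(308,484),.08),"lidknob":(A(609,492),.047),"liddome":(A(617,499),.012),"short":(B(131,517),.058),"egg":(B(562,498),.064),
"lidT":(A(396,174),.055),"shT":(A(727,179),.088),"eggT":(B(648,180),.072)}
for k,(uv,z) in P.items():
    p=atz(c,*uv,z); print(k,p.round(4),"in side",proj(s,p).round(1))
T={"lidtray":[A(55,35),A(518,62),A(495,355),A(24,326)],"shtray":[A(634,54),B(176,62),B(173,357),A(624,348)],"eggtray":[B(262,56),B(728,66),B(735,359),B(260,352)]}
for k,q in T.items():
    w=np.array([atz(c,*a,.026) for a in q]); print(k,w[:,:2].round(4).tolist(),"ctr",w.mean(0).round(4), [np.linalg.norm(w[i]-w[(i+1)%4]).round(4) for i in range(4)],
     "yaw", np.degrees(np.arctan2(*(-(w[0]+w[3]-w[1]-w[2])[[0]],(w[0]+w[3]-w[1]-w[2])[1]))))
img=s["img"]; cv2.imwrite("pics/sa.png",cv2.resize(img[130:330,190:390],(600,600),interpolation=cv2.INTER_CUBIC))
E
```

```text
C [ 0.37682325 -0.0024223   0.95968123] nadir [327.08440741 301.47626484]
tall [0.4412 0.2444 0.08  ] in side [225.3 172.5]
lidknob [0.4386 0.1156 0.047 ] in side [256.  220.2]
liddome [0.4376 0.1163 0.012 ] in side [256.9 234.3]
short [ 0.4248 -0.0852  0.058 ] in side [308. 286.]
egg [ 0.4312 -0.2777  0.064 ] in side [391.9 372.4]
lidT [0.5864 0.2144 0.055 ] in side [295.8 168.4]
shT [0.575  0.0587 0.088 ] in side [334.2 193.9]
eggT [ 0.5742 -0.3212  0.072 ] in side [494. 342.]
lidtray [[0.6634, 0.3877], [0.6476, 0.1637], [0.5053, 0.1727], [0.5213, 0.3963]] ctr [0.5844 0.2801 0.026 ] [np.float64(0.2246), np.float64(0.1426), np.float64(0.2242), np.float64(0.1423)] yaw [-4.06548264]
shtray [[0.651, 0.1078], [0.6446, -0.1144], [0.5016, -0.1096], [0.508, 0.1117]] ctr [ 0.5763 -0.0011  0.026 ] [np.float64(0.2223), np.float64(0.1431), np.float64(0.2214), np.float64(0.143)] yaw [-1.6456784]
eggtray [[0.6472, -0.1558], [0.6399, -0.379], [0.4981, -0.3738], [0.5036, -0.1506]] ctr [ 0.5722 -0.2648  0.026 ] [np.float64(0.2233), np.float64(0.1419), np.float64(0.2233), np.float64(0.1437)] yaw [-1.64081599]
```

View pics/sa.png

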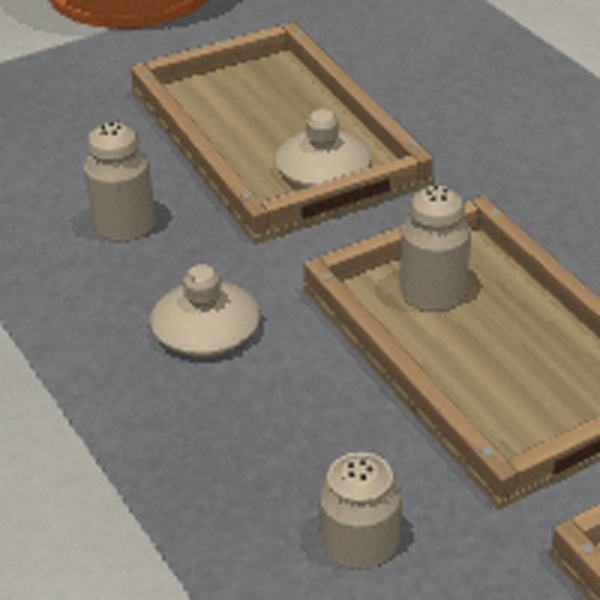

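The side view agrees with the top-view positions to within about 2 px. That is close enough, since the jaws centre each piece. I turn the jaws along world x first, so that afterwards tool x = −Y, y = −Z and z = +X.

Emit:
step_arm --rows "0 0 0 0 7.9 0;0 0 0 0 7.9 0;0 0 0 0 7.9 0;0 0 0 0 7.9 0;0 0 0 0 7.9 0;0 0 0 0 7.9 0;0 0 0 0 7.9 0;0 0 0 0 7.9 0" --claw 0.75 --force 15

```text
clock: 1.0
tool_pos: [0.248, 0.4909, 0.3025]
tool_rot: [[-0.006, -0.0, 1.0], [-1.0, -0.0, -0.006], [0.0, -1.0, -0.0]]
ft_force: [0.3, 0.1, 0.5]
gripper_width: 0.752
```

Emit:
step_arm --rows "0.041 0.0145 0.032 0 0 0;0.041 0.0145 0.032 0 0 0;0.041 0.0145 0.032 0 0 0;0.041 0.0145 0.032 0 0 0;0.041 0.0145 0.032 0 0 0;0.041 0.0145 0.032 0 0 0;0 0 0 0 0 0;0 0 0 0 0 0"

```text
clock: 1.8
tool_pos: [0.4261, 0.2625, 0.2218]
tool_rot: [[-0.002, -0.001, 1.0], [-1.0, -0.0, -0.002], [0.0, -1.0, -0.001]]
ft_force: [0.1, 0.0, -0.2]
gripper_width: 0.748
```

Emit:
step_arm --rows "0.0185 0 0.015 0 0 0;0 0 0 0 0 0;0 0.03 0 0 0 0;0 0.03 0 0 0 0;0 0 0 0 0 0;0 0 0 0 0 0"

```text
clock: 2.4
tool_pos: [0.4404, 0.2456, 0.1629]
tool_rot: [[0.001, -0.0, 1.0], [-1.0, 0.0, 0.001], [-0.0, -1.0, -0.0]]
ft_force: [0.2, -0.6, 0.7]
gripper_width: 0.748
```

```bash
python3 - <<'E'
from rig import bot
from h import *
s=bot.camera("side"); c=bot.camera("top")
a=cv2.resize(s["img"][60:260,130:330],(400,400)); b=cv2.resize(c["img"][170:370,90:290],(400,400))
cv2.imwrite("pics/p1.png",np.hstack([a,b]))
E
```

```text
(no output)
```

View pics/p1.png

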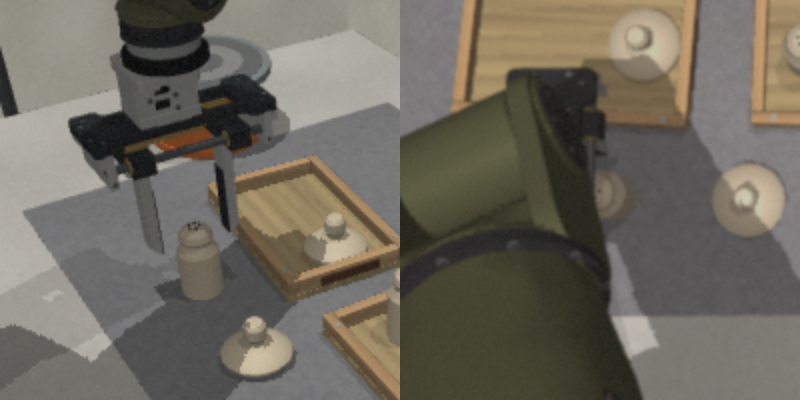

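The fingers straddle the tall shaker and look well centred. The side view suggests it sits about 2 mm further toward −y.

Emit:
step_arm --rows "0.0025 0.025 0 0 0 0;0 0.024 0 0 0 0;0 0 0 0 0 0;0 0 0 0 0 0"

```text
clock: 2.9
tool_pos: [0.4412, 0.2424, 0.1144]
tool_rot: [[0.0, 0.001, 1.0], [-1.0, 0.0, 0.0], [-0.0, -1.0, 0.001]]
ft_force: [0.7, 0.0, 0.0]
gripper_width: 0.751
```

Emit:
step_arm --rows "0 0 0 0 0 0;0 0 0 0 0 0;0 0 0 0 0 0;0 0 0 0 0 0;0 0 0 0 0 0;0 0 0 0 0 0" --claw 0.3 --force 15

```text
clock: 3.5
tool_pos: [0.4411, 0.2422, 0.1136]
tool_rot: [[-0.0, 0.001, 1.0], [-1.0, 0.0, -0.0], [-0.0, -1.0, 0.001]]
ft_force: [-0.8, -0.8, 6.4]
gripper_width: 0.462
```

Width 0.462 × 94 = 43.4 mm, which matches the 44 mm cylinder. Lifting.

Emit:
step_arm --rows "0 -0.01 0 0 0 0;0 -0.03 0 0 0 0;0 -0.04 0 0 0 0;0 -0.03 0 0 0 0;0 0 0 0 0 0;0 0 0 0 0 0"

```text
clock: 4.1
tool_pos: [0.4406, 0.242, 0.2233]
tool_rot: [[-0.0, 0.001, 1.0], [-1.0, 0.0, -0.0], [-0.0, -1.0, 0.001]]
ft_force: [-0.6, 0.4, -1.9]
gripper_width: 0.46
```

```bash
cat > pic.py <<'E'
import sys
from rig import bot
from h import *
n,u,v,u2,v2=sys.argv[1],*map(int,sys.argv[2:6])
s=bot.camera("side"); c=bot.camera("top")
a=cv2.resize(s["img"][v:v+200,u:u+200],(400,400)); b=cv2.resize(c["img"][v2:v2+200,u2:u2+200],(400,400))
cv2.imwrite(f"pics/{n}.png",np.hstack([a,b]))
E
python3 pic.py p2 130 60 90 120
```

```text
(no output)
```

View pics/p2.png

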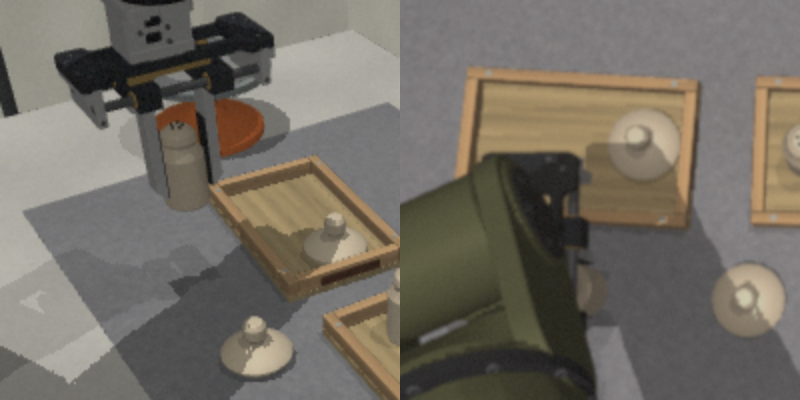

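The tall shaker is lifted and upright. Carrying it to the shaker tray.

Emit:
step_arm --rows "0.0412 0 0.0226 0 0 0;0.0412 0 0.0226 0 0 0;0.0412 0 0.0226 0 0 0;0.0412 0 0.0226 0 0 0;0.0412 0 0.0226 0 0 0;0.0412 0 0.0226 0 0 0;0 0 0 0 0 0;0 0 0 0 0 0"

```text
clock: 5.0
tool_pos: [0.5761, -0.0057, 0.2214]
tool_rot: [[-0.002, -0.003, 1.0], [-1.0, 0.0, -0.002], [-0.0, -1.0, -0.003]]
ft_force: [0.6, 0.2, -1.6]
gripper_width: 0.463
```

```bash
python3 pic.py p3 250 100 220 100
```

```text
(no output)
```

View pics/p3.png

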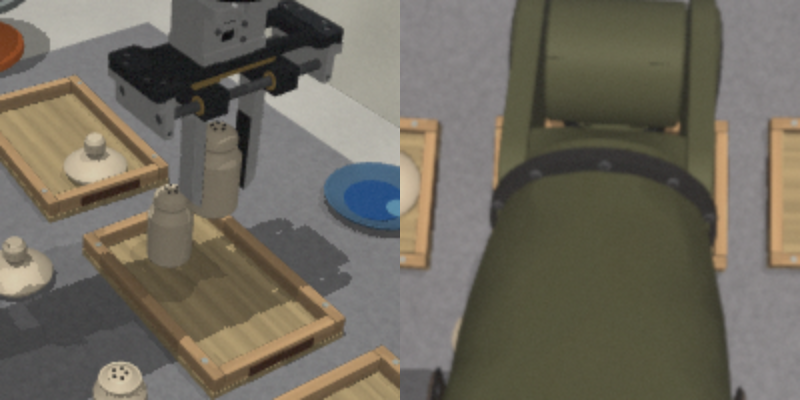

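Emit:
step_arm --rows "0 0.04 0 0 0 0;0 0.03 0 0 0 0;0 0.02 0 0 0 0;0 0.006 0 0 0 0;0 0 0 0 0 0;0 0 0 0 0 0"

```text
clock: 5.7
tool_pos: [0.5767, -0.0046, 0.1283]
tool_rot: [[0.001, 0.002, 1.0], [-1.0, -0.0, 0.001], [0.0, -1.0, 0.002]]
ft_force: [0.5, 0.5, -1.2]
gripper_width: 0.462
```

Emit:
step_arm --rows "0 0.002 0 0 0 0;0 0.001 0 0 0 0;0 0 0 0 0 0;0 0 0 0 0 0"

```text
clock: 6.1
tool_pos: [0.5764, -0.0051, 0.1243]
tool_rot: [[-0.0, 0.0, 1.0], [-1.0, -0.0, -0.0], [0.0, -1.0, 0.0]]
ft_force: [0.1, 0.9, -1.0]
gripper_width: 0.46
```

Emit:
step_arm --rows "0 0.002 0 0 0 0;0 0 0 0 0 0;0 0 0 0 0 0"

```text
clock: 6.4
tool_pos: [0.5764, -0.0051, 0.122]
tool_rot: [[-0.0, -0.0, 1.0], [-1.0, 0.0, -0.0], [-0.0, -1.0, -0.0]]
ft_force: [-0.2, -0.0, -1.8]
gripper_width: 0.462
```

Emit:
step_arm --rows "0 0.001 0 0 0 0;0 0 0 0 0 0;0 0 0 0 0 0"

```text
clock: 6.7
tool_pos: [0.5765, -0.0052, 0.1217]
tool_rot: [[-0.0, 0.0, 1.0], [-1.0, -0.0, -0.0], [0.0, -1.0, 0.0]]
ft_force: [-2.5, -0.3, 5.9]
gripper_width: 0.462
```

The force rises to +5.9 N at the expected height, so it is on the tray floor. Releasing.

Emit:
step_arm --rows "0 0 0 0 0 0;0 0 0 0 0 0;0 0 0 0 0 0;0 0 0 0 0 0" --claw 0.65

```text
clock: 7.1
tool_pos: [0.5764, -0.0051, 0.121]
tool_rot: [[-0.0, -0.0, 1.0], [-1.0, 0.0, -0.0], [-0.0, -1.0, -0.0]]
ft_force: [-0.3, -1.0, -0.5]
gripper_width: 0.649
```

Emit:
step_arm --rows "0 -0.02 0 0 0 0;0 -0.04 0 0 0 0;0 -0.04 0 0 0 0;0 0 0 0 0 0"

```text
clock: 7.5
tool_pos: [0.5779, -0.0052, 0.2265]
tool_rot: [[0.0, 0.008, 1.0], [-1.0, -0.001, 0.0], [0.001, -1.0, 0.008]]
ft_force: [0.7, 0.6, 0.2]
gripper_width: 0.65
```

```bash
python3 pic.py p4 250 100 220 100
```

```text
(no output)
```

View pics/p4.png

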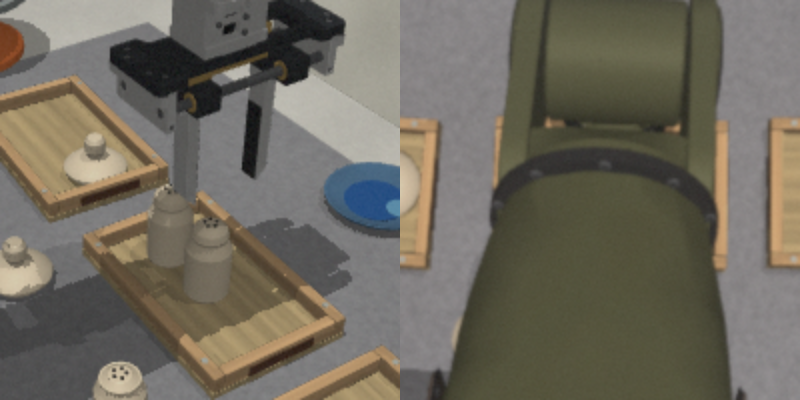

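The tall shaker stands upright in its tray. Next is the short shaker.

Emit:
step_arm --rows "0.0205 0 -0.038 0 0 0;0.0205 0 -0.038 0 0 0;0.0205 0 -0.038 0 0 0;0.0205 0 -0.037 0 0 0;0 0 0 0 0 0;0 0.03 0 0 0 0;0 0.02 0 0 0 0;0 0 0 0 0 0" --claw 0.7

```text
clock: 8.4
tool_pos: [0.4245, -0.0866, 0.1683]
tool_rot: [[-0.0, -0.005, 1.0], [-1.0, 0.002, -0.0], [-0.002, -1.0, -0.005]]
ft_force: [-0.1, 0.3, -0.7]
gripper_width: 0.701
```

Emit:
step_arm --rows "0 0 0 0 0 0"

```text
clock: 8.5
tool_pos: [0.4256, -0.0869, 0.1709]
tool_rot: [[0.0, -0.001, 1.0], [-1.0, 0.0, 0.0], [-0.0, -1.0, -0.001]]
ft_force: [-0.4, -0.3, -0.5]
gripper_width: 0.696
```

```bash
python3 pic.py p5 210 130 250 170
```

```text
(no output)
```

View pics/p5.png

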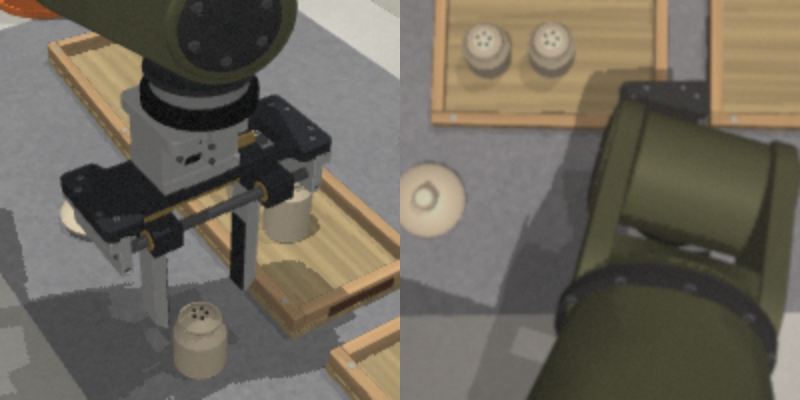

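The fingers straddle the short shaker. Descending and gripping.

Emit:
step_arm --rows "0 0.03 0 0 0 0;0 0.025 0 0 0 0;0 0.01 0 0 0 0;0 0 0 0 0 0;0 0 0 0 0 0"

```text
clock: 9.1
tool_pos: [0.4259, -0.0872, 0.1071]
tool_rot: [[0.0, 0.001, 1.0], [-1.0, -0.0, 0.0], [0.0, -1.0, 0.001]]
ft_force: [-1.2, 0.5, -0.8]
gripper_width: 0.704
```

Emit:
step_arm --rows "0 0 0 0 0 0;0 0 0 0 0 0;0 0 0 0 0 0;0 0 0 0 0 0;0 0 0 0 0 0;0 0 0 0 0 0" --claw 0.3

```text
clock: 9.7
tool_pos: [0.4256, -0.0872, 0.1066]
tool_rot: [[-0.0, 0.001, 1.0], [-1.0, -0.0, -0.0], [0.0, -1.0, 0.001]]
ft_force: [-1.4, 0.9, 7.4]
gripper_width: 0.469
```

Emit:
step_arm --rows "0 -0.01 0 0 0 0;0 -0.03 0 0 0 0;0 -0.04 0 0 0 0;0 -0.02 0 0 0 0;0 0 0 0 0 0;0 0 0 0 0 0"

```text
clock: 10.3
tool_pos: [0.4251, -0.087, 0.206]
tool_rot: [[-0.0, 0.0, 1.0], [-1.0, -0.0, -0.0], [0.0, -1.0, 0.0]]
ft_force: [-0.5, -0.3, -1.8]
gripper_width: 0.466
```

```bash
python3 pic.py p6 210 130 250 170
```

```text
(no output)
```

View pics/p6.png

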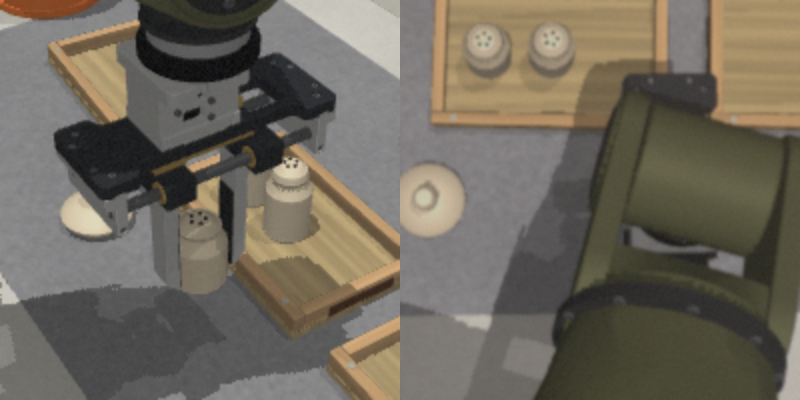

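Lifted upright. Carrying it to (0.574, −0.067).

Emit:
step_arm --rows "-0.005 0 0.0372 0 0 0;-0.005 0 0.0372 0 0 0;-0.005 0 0.0372 0 0 0;-0.005 0 0.0372 0 0 0;0 0 0 0 0 0;0 0 0 0 0 0"

```text
clock: 11.0
tool_pos: [0.5738, -0.0669, 0.2041]
tool_rot: [[0.0, -0.003, 1.0], [-1.0, 0.001, 0.0], [-0.001, -1.0, -0.003]]
ft_force: [-0.2, 0.1, -1.2]
gripper_width: 0.463
```

Emit:
step_arm --rows "0 0.035 0 0 0 0;0 0.03 0 0 0 0;0 0.015 0 0 0 0;0 0.004 0 0 0 0;0 0 0 0 0 0;0 0 0 0 0 0;0 0 0 0 0 0"

```text
clock: 11.7
tool_pos: [0.5746, -0.0672, 0.1234]
tool_rot: [[-0.0, 0.002, 1.0], [-1.0, -0.0, -0.0], [0.0, -1.0, 0.002]]
ft_force: [-0.2, -0.2, -0.9]
gripper_width: 0.461
```

Emit:
step_arm --rows "0 0.003 0 0 0 0;0 0.002 0 0 0 0;0 0 0 0 0 0;0 0 0 0 0 0"

```text
clock: 12.1
tool_pos: [0.5742, -0.0671, 0.1171]
tool_rot: [[0.0, -0.0, 1.0], [-1.0, 0.0, 0.0], [-0.0, -1.0, -0.0]]
ft_force: [-0.3, -0.7, -0.9]
gripper_width: 0.463
```

Emit:
step_arm --rows "0 0.0015 0 0 0 0;0 0 0 0 0 0;0 0 0 0 0 0"

```text
clock: 12.4
tool_pos: [0.5742, -0.0671, 0.1155]
tool_rot: [[-0.0, -0.0, 1.0], [-1.0, -0.0, -0.0], [0.0, -1.0, -0.0]]
ft_force: [0.4, 0.6, 0.6]
gripper_width: 0.468
```

Emit:
step_arm --rows "0 0.001 0 0 0 0;0 0 0 0 0 0;0 0 0 0 0 0"

```text
clock: 12.7
tool_pos: [0.5743, -0.0671, 0.1147]
tool_rot: [[-0.0, 0.0, 1.0], [-1.0, -0.0, -0.0], [0.0, -1.0, 0.0]]
ft_force: [-0.5, -0.5, 0.3]
gripper_width: 0.466
```

Emit:
step_arm --rows "0 0.0007 0 0 0 0;0 0 0 0 0 0;0 0 0 0 0 0"

```text
clock: 13.0
tool_pos: [0.5742, -0.0671, 0.1146]
tool_rot: [[-0.0, 0.0, 1.0], [-1.0, -0.0, -0.0], [0.0, -1.0, 0.0]]
ft_force: [-4.1, 1.1, 9.7]
gripper_width: 0.465
```

Contact at the floor. Release and rise.

Emit:
step_arm --rows "0 0 0 0 0 0;0 0 0 0 0 0;0 0 0 0 0 0;0 0 0 0 0 0" --claw 0.65

```text
clock: 13.4
tool_pos: [0.5742, -0.0671, 0.1138]
tool_rot: [[-0.0, -0.0, 1.0], [-1.0, 0.0, -0.0], [-0.0, -1.0, -0.0]]
ft_force: [0.3, -0.3, -0.6]
gripper_width: 0.65
```

Emit:
step_arm --rows "0 -0.02 0 0 0 0;0 -0.04 0 0 0 0;0 -0.04 0 0 0 0;0 0 0 0 0 0;0 0 0 0 0 0"

```text
clock: 13.9
tool_pos: [0.5742, -0.0671, 0.2143]
tool_rot: [[-0.0, 0.001, 1.0], [-1.0, -0.0, -0.0], [0.0, -1.0, 0.001]]
ft_force: [-0.0, 0.8, -0.8]
gripper_width: 0.651
```

Emit:
step_arm --rows "0.0353 0 -0.0238 0 0 0;0.0353 0 -0.0238 0 0 0;0.0353 0 -0.0238 0 0 0;0.0353 0 -0.0238 0 0 0;0.0353 0 -0.0238 0 0 0;0.0353 0 -0.0238 0 0 0;0 0 0 0 0 0;0 0 0 0 0 0" --claw 0.8

```text
clock: 14.7
tool_pos: [0.4308, -0.2791, 0.2127]
tool_rot: [[-0.002, -0.002, 1.0], [-1.0, 0.001, -0.002], [-0.001, -1.0, -0.002]]
ft_force: [0.7, 0.1, -0.0]
gripper_width: 0.801
```

Emit:
step_arm --rows "0 0.03 0 0 0 0;0 0.007 0 0 0 0;0 0 0 0 0 0;0 0 0 0 0 0"

```text
clock: 15.1
tool_pos: [0.4319, -0.2785, 0.1774]
tool_rot: [[0.001, 0.0, 1.0], [-1.0, -0.0, 0.001], [0.0, -1.0, 0.0]]
ft_force: [0.6, 0.1, 0.1]
gripper_width: 0.8
```

```bash
python3 pic.py p7 280 220 350 170
```

```text
(no output)
```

View pics/p7.png

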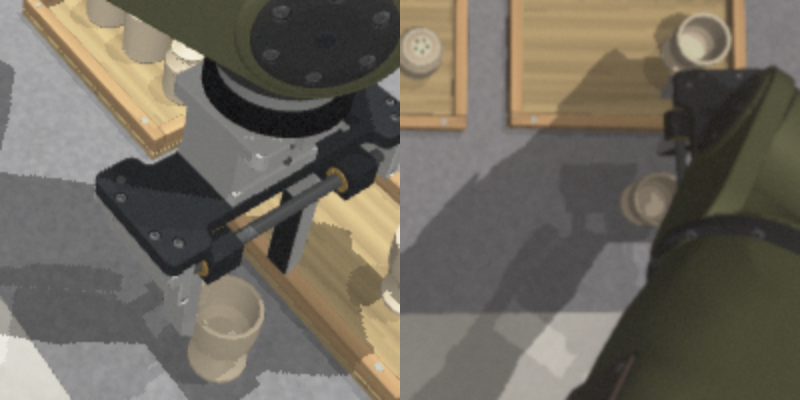

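```bash
python3 - <<'E'
from rig import bot
from h import *
s=bot.camera("side")
for dx in(-.0375,0,.0375): print(((proj(s,[.4319+dx,-.2785,.0804])-[280,220])*2).round(1))
for z in(.064,0): print(((proj(s,[.431,-.2785,z])-[280,220])*2).round(1))
img=s["img"][220:420,280:480];cv2.imwrite("pics/p8.png",cv2.resize(img,(600,600),interpolation=cv2.INTER_CUBIC))
E
```

```text
[182.5 319.8]
[228.5 291.1]
[272.2 263.9]
[224.4 305.9]
[213.6 356.5]
```

View pics/p8.png

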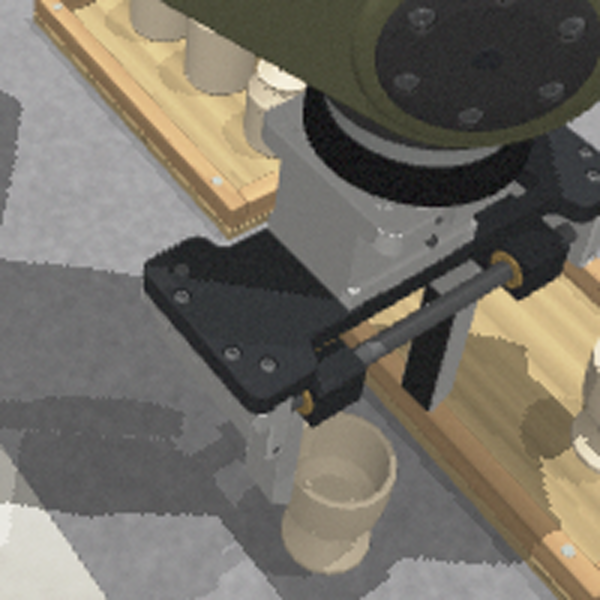

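Emit:
step_arm --rows "0 0.02 0 0 0 0;0 0.02 0 0 0 0;0 0.005 0 0 0 0;0 0 0 0 0 0;0 0 0 0 0 0"

```text
clock: 15.75
tool_pos: [0.4317, -0.2792, 0.1329]
tool_rot: [[-0.0, 0.001, 1.0], [-1.0, -0.001, -0.0], [0.001, -1.0, 0.001]]
ft_force: [-0.1, 1.2, 0.6]
gripper_width: 0.796
```

Emit:
step_arm --rows "0 0 0 0 0 0;0 0 0 0 0 0;0 0 0 0 0 0;0 0 0 0 0 0;0 0 0 0 0 0;0 0 0 0 0 0" --claw 0.35 --force 12

```text
clock: 16.35
tool_pos: [0.4316, -0.279, 0.1321]
tool_rot: [[-0.0, 0.001, 1.0], [-1.0, -0.0, -0.0], [0.0, -1.0, 0.001]]
ft_force: [1.6, 0.1, 3.0]
gripper_width: 0.515
```

Emit:
step_arm --rows "0 -0.01 0 0 0 0;0 -0.02 0 0 0 0;0 -0.03 0 0 0 0;0 -0.02 0 0 0 0;0 0 0 0 0 0;0 0 0 0 0 0"

```text
clock: 16.95
tool_pos: [0.4312, -0.2788, 0.2117]
tool_rot: [[-0.0, -0.0, 1.0], [-1.0, 0.0, -0.0], [-0.0, -1.0, -0.0]]
ft_force: [-0.9, -0.0, -1.0]
gripper_width: 0.515
```

```bash
python3 pic.py p9 280 220 350 170
```

```text
(no output)
```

View pics/p9.png

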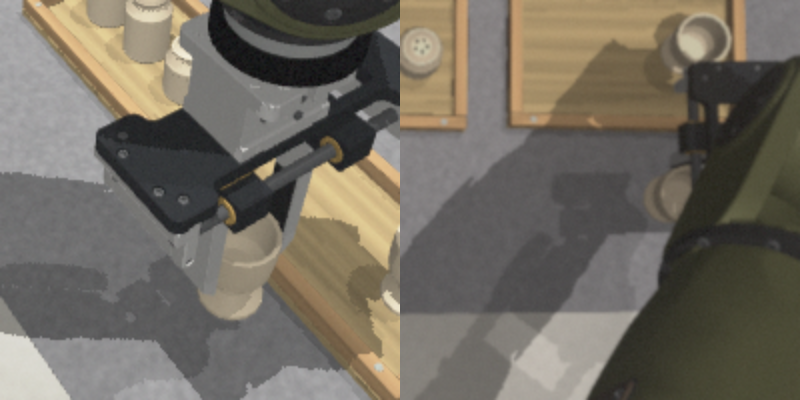

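Emit:
step_arm --rows "-0.0135 0 0.0355 0 0 0;-0.0135 0 0.0355 0 0 0;-0.0135 0 0.0355 0 0 0;-0.0135 0 0.0355 0 0 0;0 0 0 0 0 0;0 0 0 0 0 0"

```text
clock: 17.65
tool_pos: [0.5732, -0.2245, 0.2102]
tool_rot: [[0.001, -0.002, 1.0], [-1.0, 0.001, 0.001], [-0.001, -1.0, -0.002]]
ft_force: [-0.4, 0.6, -1.7]
gripper_width: 0.519
```

Emit:
step_arm --rows "0 0.03 0 0 0 0;0 0.02 0 0 0 0;0 0.01 0 0 0 0;0 0.004 0 0 0 0;0 0 0 0 0 0;0 0 0 0 0 0;0 0 0 0 0 0"

```text
clock: 18.35
tool_pos: [0.5736, -0.2251, 0.1489]
tool_rot: [[-0.0, 0.001, 1.0], [-1.0, -0.001, -0.0], [0.001, -1.0, 0.001]]
ft_force: [-0.4, -1.0, -1.3]
gripper_width: 0.514
```

Emit:
step_arm --rows "0 0.003 0 0 0 0;0 0.003 0 0 0 0;0 0 0 0 0 0;0 0 0 0 0 0"

```text
clock: 18.75
tool_pos: [0.5734, -0.2249, 0.1418]
tool_rot: [[-0.0, -0.0, 1.0], [-1.0, 0.0, -0.0], [-0.0, -1.0, -0.0]]
ft_force: [0.4, -0.4, -0.9]
gripper_width: 0.519
```

Emit:
step_arm --rows "0 0.0015 0 0 0 0;0 0 0 0 0 0;0 0 0 0 0 0"

```text
clock: 19.05
tool_pos: [0.5734, -0.2249, 0.1404]
tool_rot: [[-0.0, -0.0, 1.0], [-1.0, 0.0, -0.0], [-0.0, -1.0, -0.0]]
ft_force: [-0.4, 0.3, -1.1]
gripper_width: 0.519
```

Emit:
step_arm --rows "0 0.0008 0 0 0 0;0 0 0 0 0 0;0 0 0 0 0 0"

```text
clock: 19.35
tool_pos: [0.5735, -0.225, 0.14]
tool_rot: [[-0.0, 0.001, 1.0], [-1.0, -0.0, -0.0], [0.0, -1.0, 0.001]]
ft_force: [-0.8, 0.5, 5.0]
gripper_width: 0.514
```

Contact. Release and rise.

Emit:
step_arm --rows "0 0 0 0 0 0;0 0 0 0 0 0;0 0 0 0 0 0;0 0 0 0 0 0" --claw 0.72

```text
clock: 19.75
tool_pos: [0.5733, -0.2249, 0.1394]
tool_rot: [[0.0, -0.0, 1.0], [-1.0, 0.0, 0.0], [-0.0, -1.0, -0.0]]
ft_force: [0.1, 0.1, 0.1]
gripper_width: 0.719
```

Emit:
step_arm --rows "0 -0.02 0 0 0 0;0 -0.03 0 0 0 0;0 -0.04 0 0 0 0;0 0 0 0 0 0;0 0 0 0 0 0"

```text
clock: 20.25
tool_pos: [0.5734, -0.225, 0.2301]
tool_rot: [[-0.0, 0.001, 1.0], [-1.0, -0.001, -0.0], [0.001, -1.0, 0.001]]
ft_force: [0.2, 0.6, -0.4]
gripper_width: 0.724
```

```bash
python3 pic.py p10 350 220 350 120
```

```text
(no output)
```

View pics/p10.png

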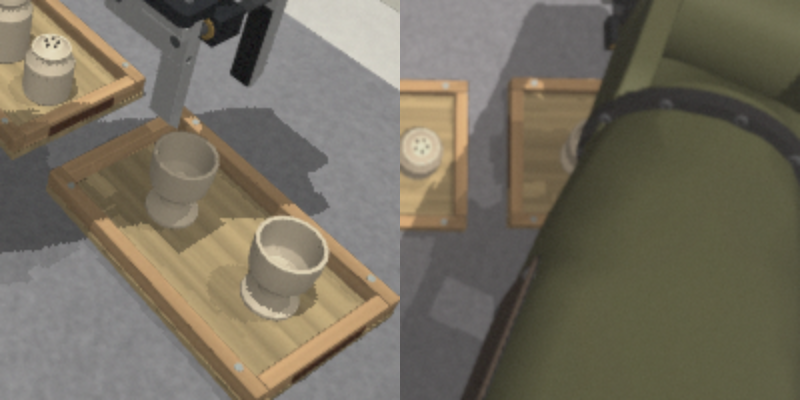

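The egg cup stands upright in its tray. Now the lid.

Emit:
step_arm --rows "-0.0424 0 -0.0169 0 0 0;-0.0424 0 -0.0169 0 0 0;-0.0424 0 -0.0169 0 0 0;-0.0424 0 -0.0169 0 0 0;-0.0424 0 -0.0169 0 0 0;-0.0424 0 -0.0169 0 0 0;-0.0424 0 -0.0169 0 0 0;-0.0424 0 -0.0169 0 0 0" --claw 0.55

```text
clock: 21.15
tool_pos: [0.4369, 0.1157, 0.2286]
tool_rot: [[-0.0, -0.002, 1.0], [-1.0, -0.0, -0.0], [0.0, -1.0, -0.002]]
ft_force: [1.1, -0.2, -0.1]
gripper_width: 0.55
```

Emit:
step_arm --rows "0 0 0 0 0 0;0 0.04 0 0 0 0;0 0.025 0 0 0 0;0 0 0 0 0 0;0 0 0 0 0 0"

```text
clock: 21.65
tool_pos: [0.4383, 0.114, 0.1646]
tool_rot: [[-0.0, -0.001, 1.0], [-1.0, -0.0, -0.0], [0.0, -1.0, -0.001]]
ft_force: [0.9, -0.2, 1.1]
gripper_width: 0.55
```

```bash
python3 - <<'E'
from rig import bot
from h import *
s=bot.camera("side"); o=bot.observe(); p=np.array(o["tool_pos"]); print(p)
u,v=190,140
for dx in(-.026,0,.026): print(((proj(s,p+[dx,0,-.097])-[u,v])*4).round(1))
cv2.imwrite("pics/p11.png",cv2.resize(s["img"][v:v+150,u:u+150],(600,600),interpolation=cv2.INTER_CUBIC))
E
```

```text
[0.4386581  0.11404625 0.16535029]
[210.6 305.7]
[261.9 286.3]
[311.8 267.3]
```

View pics/p11.png

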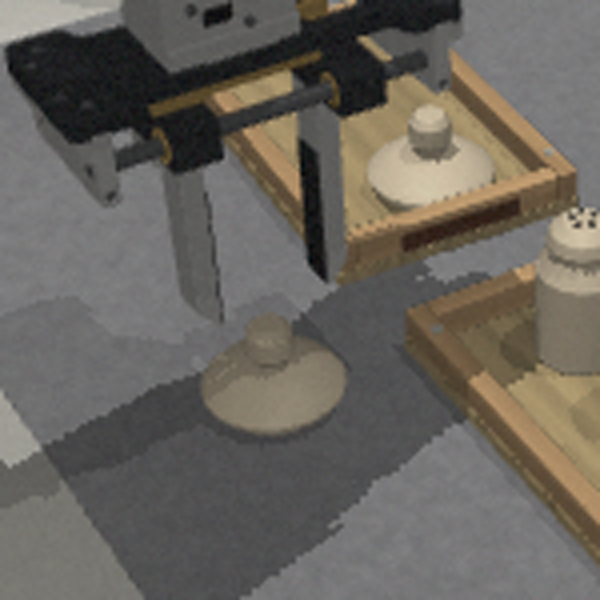

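The knob lies midway between the fingers. Lowering until the tips are at 25.5 mm, just above the dome.

Emit:
step_arm --rows "0 0.025 0 0 0 0;0 0.013 0 0 0 0;0 0.004 0 0 0 0;0 0 0 0 0 0;0 0 0 0 0 0;0 0 0 0 0 0"

```text
clock: 22.3
tool_pos: [0.4386, 0.1143, 0.1235]
tool_rot: [[-0.0, 0.001, 1.0], [-1.0, 0.0, -0.0], [-0.0, -1.0, 0.001]]
ft_force: [-0.2, -0.1, 0.0]
gripper_width: 0.549
```

Emit:
step_arm --rows "0 0 0 0 0 0;0 0 0 0 0 0;0 0 0 0 0 0;0 0 0 0 0 0;0 0 0 0 0 0;0 0 0 0 0 0;0 0 0 0 0 0" --claw 0.1 --force 20

```text
clock: 23.0
tool_pos: [0.4382, 0.1143, 0.1226]
tool_rot: [[-0.0, 0.0, 1.0], [-1.0, 0.0, -0.0], [-0.0, -1.0, 0.0]]
ft_force: [-0.4, 0.2, 0.6]
gripper_width: 0.236
```

Emit:
step_arm --rows "0 -0.005 0 0 0 0;0 -0.01 0 0 0 0;0 -0.01 0 0 0 0;0 0 0 0 0 0;0 0 0 0 0 0"

```text
clock: 23.5
tool_pos: [0.4382, 0.1143, 0.1479]
tool_rot: [[-0.0, 0.001, 1.0], [-1.0, 0.0, -0.0], [-0.0, -1.0, 0.001]]
ft_force: [0.2, 0.4, -1.3]
gripper_width: 0.235
```

```bash
python3 - <<'E'
from rig import bot
from h import *
s=bot.camera("side"); u,v=190,140
cv2.imwrite("pics/p12.png",cv2.resize(s["img"][v:v+150,u:u+150],(600,600),interpolation=cv2.INTER_CUBIC))
E
```

```text
(no output)
```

View pics/p12.png

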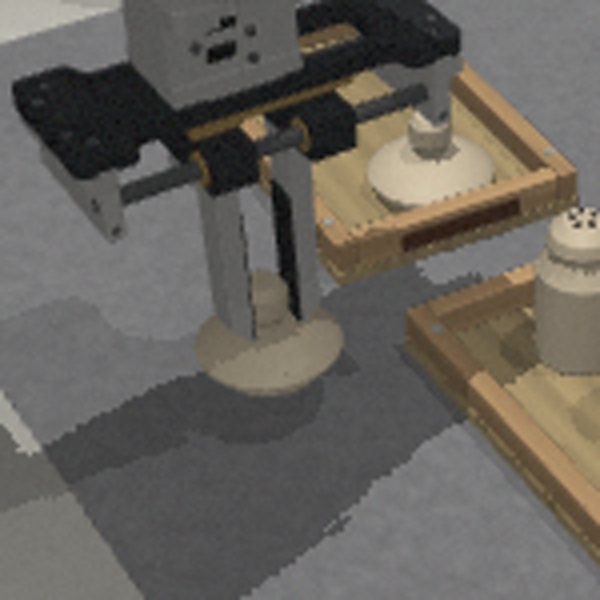

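The lid is held level, width 22 mm on the 23 mm knob. Lift and carry.

Emit:
step_arm --rows "0 -0.025 0 0 0 0;0 -0.03 0 0 0 0;0 -0.02 0 0 0 0;0 0 0 0 0 0"

```text
clock: 23.95
tool_pos: [0.4388, 0.1144, 0.2244]
tool_rot: [[0.0, 0.004, 1.0], [-1.0, 0.001, 0.0], [-0.001, -1.0, 0.004]]
ft_force: [-0.4, 0.5, -1.9]
gripper_width: 0.234
```

Emit:
step_arm --rows "-0.0343 0 0.0248 0 0 0;-0.0343 0 0.0248 0 0 0;-0.0343 0 0.0248 0 0 0;-0.0343 0 0.0248 0 0 0;-0.0343 0 0.0248 0 0 0;-0.0343 0 0.0248 0 0 0;0 0 0 0 0 0;0 0 0 0 0 0"

```text
clock: 24.75
tool_pos: [0.5866, 0.3202, 0.2196]
tool_rot: [[0.001, -0.003, 1.0], [-1.0, -0.002, 0.001], [0.002, -1.0, -0.003]]
ft_force: [-0.5, -0.0, -0.9]
gripper_width: 0.236
```

```bash
python3 pic.py p13 180 50 70 100
```

```text
(no output)
```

View pics/p13.png

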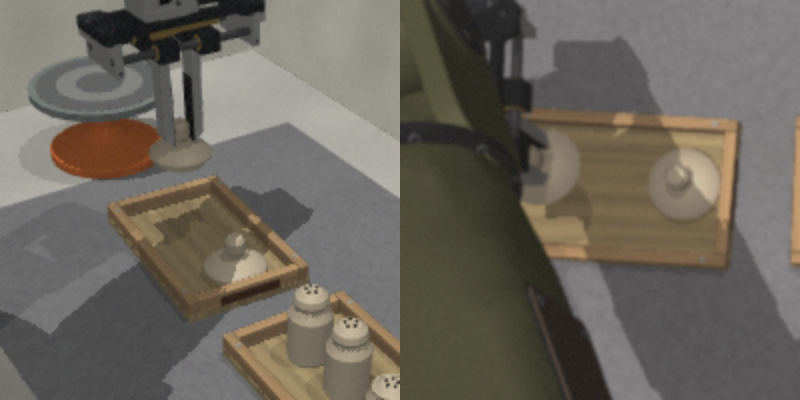

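Emit:
step_arm --rows "0 0.035 0 0 0 0;0 0.03 0 0 0 0;0 0.013 0 0 0 0;0 0.004 0 0 0 0;0 0 0 0 0 0;0 0 0 0 0 0;0 0 0 0 0 0"

```text
clock: 25.55
tool_pos: [0.5874, 0.3202, 0.1421]
tool_rot: [[-0.0, 0.002, 1.0], [-1.0, 0.001, -0.0], [-0.001, -1.0, 0.002]]
ft_force: [-0.4, -0.5, -0.5]
gripper_width: 0.236
```

Emit:
step_arm --rows "0 0.003 0 0 0 0;0 0.001 0 0 0 0;0 0 0 0 0 0;0 0 0 0 0 0"

```text
clock: 25.95
tool_pos: [0.587, 0.3201, 0.1366]
tool_rot: [[-0.0, -0.0, 1.0], [-1.0, -0.0, -0.0], [0.0, -1.0, -0.0]]
ft_force: [0.1, -0.1, -1.5]
gripper_width: 0.23
```

Emit:
step_arm --rows "0 0.003 0 0 0 0;0 0.0015 0 0 0 0;0 0 0 0 0 0;0 0 0 0 0 0"

```text
clock: 26.35
tool_pos: [0.587, 0.3201, 0.132]
tool_rot: [[-0.0, -0.0, 1.0], [-1.0, -0.0, -0.0], [0.0, -1.0, -0.0]]
ft_force: [-0.3, 0.2, -1.3]
gripper_width: 0.236
```

Emit:
step_arm --rows "0 0.0012 0 0 0 0;0 0 0 0 0 0;0 0 0 0 0 0"

```text
clock: 26.65
tool_pos: [0.587, 0.3201, 0.1309]
tool_rot: [[-0.0, -0.0, 1.0], [-1.0, -0.0, -0.0], [0.0, -1.0, -0.0]]
ft_force: [-0.5, 0.1, -1.7]
gripper_width: 0.236
```

Emit:
step_arm --rows "0 0.0008 0 0 0 0;0 0 0 0 0 0;0 0 0 0 0 0"

```text
clock: 26.95
tool_pos: [0.587, 0.3202, 0.1306]
tool_rot: [[0.0, 0.0, 1.0], [-1.0, 0.0, 0.0], [-0.0, -1.0, 0.0]]
ft_force: [-3.9, -0.6, 5.4]
gripper_width: 0.233
```

Contact. Release, rise and clear the arm.

Emit:
step_arm --rows "0 0 0 0 0 0;0 0 0 0 0 0;0 0 0 0 0 0;0 0 0 0 0 0" --claw 0.5

```text
clock: 27.35
tool_pos: [0.587, 0.32, 0.1299]
tool_rot: [[-0.0, -0.0, 1.0], [-1.0, -0.0, -0.0], [0.0, -1.0, -0.0]]
ft_force: [0.8, -1.2, -0.1]
gripper_width: 0.494
```

Emit:
step_arm --rows "0 -0.02 0 0 0 0;0 -0.04 0 0 0 0;0 -0.04 0 0 0 0;0 -0.04 0 0 0 0;0 0 0 0 0 0"

```text
clock: 27.85
tool_pos: [0.588, 0.3206, 0.2766]
tool_rot: [[-0.0, 0.009, 1.0], [-1.0, 0.004, -0.0], [-0.004, -1.0, 0.009]]
ft_force: [0.0, -0.0, 0.9]
gripper_width: 0.498
```

Emit:
step_arm --rows "-0.03 0 -0.04 0 0 0;-0.03 0 -0.04 0 0 0;-0.03 0 -0.04 0 0 0;-0.03 0 -0.04 0 0 0;-0.03 0 -0.04 0 0 0;-0.03 0 -0.04 0 0 0;0 0 0 0 0 0;0 0 0 0 0 0"

```text
clock: 28.65
tool_pos: [0.3463, 0.5005, 0.2696]
tool_rot: [[0.002, -0.0, 1.0], [-1.0, -0.001, 0.002], [0.001, -1.0, -0.0]]
ft_force: [0.5, -0.7, 0.3]
gripper_width: 0.5
```

```bash
python3 - <<'E'
from rig import bot
from h import *
for n in("top","side"):
    c=bot.camera(n); cv2.imwrite(f"pics/{n}9.png",c["img"])
t=cv2.imread("pics/top9.png"); cv2.imwrite("pics/fa.png",cv2.resize(t[145:295,110:310],(800,600),interpolation=cv2.INTER_CUBIC))
cv2.imwrite("pics/fb.png",cv2.resize(t[145:295,340:540],(800,600),interpolation=cv2.INTER_CUBIC))
E
```

```text
(no output)
```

View pics/top9.png

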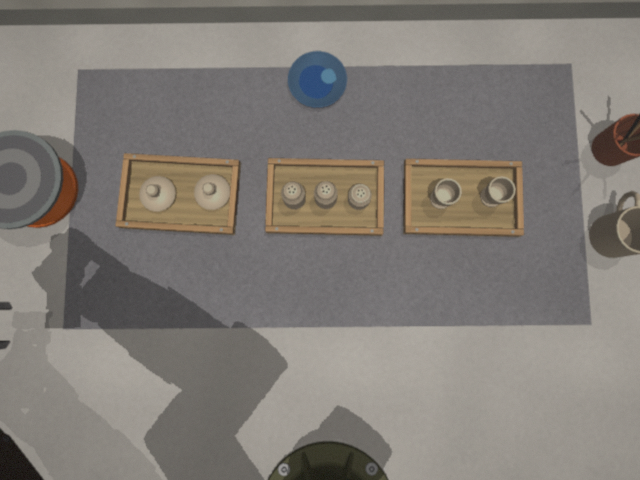

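View pics/side9.png

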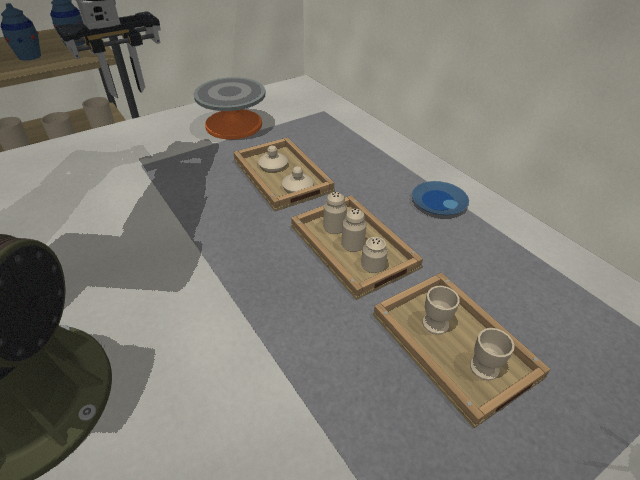

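View pics/fa.png

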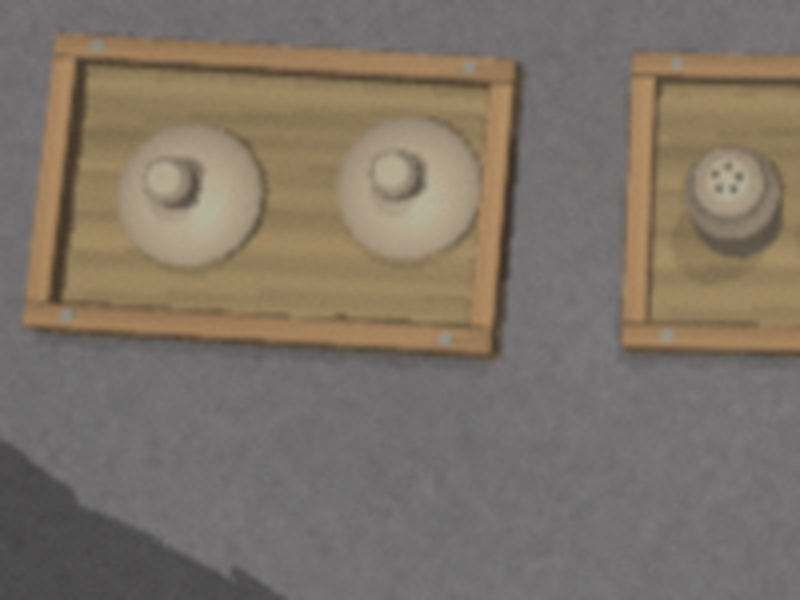

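View pics/fb.png

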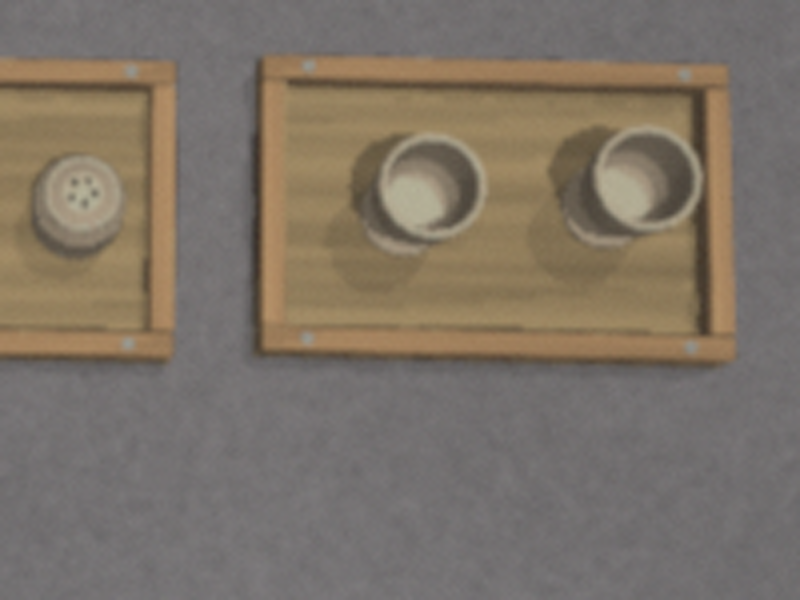

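Everything stands upright and apart in the right trays. The lids are at (158,194) and (211,192), the shakers at (292,192), (325,192) and (359,195), and the egg cups at (444,192) and (498,190). The three original pieces are at the same pixels as at the start.

```bash
python3 -c "
from rig import bot
print(bot.observe()['clock']); print(bot.job_done())"
```

```text
28.75
the job is handed in; nothing more can be done
None
```

I moved all four loose pieces into their matching trays and handed the job in at 28.75 s of the 106 s allowed. Both shakers are with the shaker, the egg cup with the egg cup, and the lid with the lid. `bot.job_done()` gives no verdict, so the checks below are my own.

- **Setting down:** I lowered each piece in small steps until the wrist force showed the tray floor (5–10 N), at the height I had calculated, and only then released it.
- **Final pictures:** Both cameras show every piece upright and in the right tray. Going by the release positions, the closest gap is about 18 mm, between the two shakers I placed. The three pieces already in the trays are at the same pixels as at the start. The arm is raised and clear of everything.
- **Disagreement:** The two cameras differed by about 2 px (about 2–3 mm) on the positions of the loose pieces. I shifted the grasps by 1–2.5 mm for this, and it affected neither the grasps nor the placings.

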